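# Gauge the copier's feed roller

### The arm

A 7-joint arm with a two-finger parallel gripper is mounted at the origin on the work surface. World frame = base frame: x ahead of the robot, y to its left, z up, the work surface at z = 0. Lengths are in mm, angles in rad, forces in N, time in s.
With the tool pointing down it reaches from about 400 to 750 mm from the base axis. Payload 19.5 kg.
Tool frame: the origin (TCP) lies between the finger pads; the fingertips stand 8 mm ahead of it and the grasp point (between the pads) lies 11 mm behind it; z points along the fingers, y is the line along which they close (so a half turn about z gives the same grasp; the last joint's range is limited). The gripper opens to 85 mm and grips with 20 to 120 N. Pads are 22 mm wide; open, the fingers measure 114 mm over their backs; the gripper's body (76 mm by 85 mm) begins 54 mm behind the grasp point. The pads swing forward as they close: fully open they stand 13 mm farther back than shut.
Start: joints at [1.249, 0.707, -0.028, 1.485, 0.022, 0.951, -0.075], TCP at [158.788, -552.614, 239.268] pointing down, gripper open.
Joint ranges: [-2.71, 2.71], [-0.32, 2.16], [-1.57, 1.52], [0, 2.45], [-1.46, 4.6], [0, 2.02], [-2.83, 2.83]. Speed limits (rad/s): [1.89, 1.89, 2.57, 2.57, 3.01, 3.01, 3.01].

### API

Orientations are given as a unit quaternion [w, x, y, z].
In Python, from workcell import status, viewer, env gives the robot as it stands.
- The arm moves only by the tool drive_tool, never from a script. Its argument "steps" is a list of rows, each a list of 3 entries, a list of its own where there are three numbers: the shift along the world's x, y, z in cm, then the turn, a rotation vector about the world's x, y, z in rad, then the finger opening in cm, from 0 to 8.54. A call has exactly 5 rows; each row shifts and turns the commanded pose from where the row before left it; what a row does not reach is not made up. A row lasts 1/8 s, in which the tool goes at most 62.5 mm and 10.7 degrees, less where a joint would pass 70% of its speed; a pose out of reach is approached as far as the arm can. A call with a gripper value outside its range is refused whole. The fingers move at their own pace and stop on an object; "newtons" is the grip in N (left out, the last holds). Time passes only in rows, so rows that do not move let the fingers close, or fill a call up. It gives the time, the measured TCP pose, the force, the opening and the grip force at its end, in the units of the state.
- status.sense(): the state, without advancing time (a new reading comes with each control period).
- viewer.capture(name): name is "scene" or "top"; returns a dict with "frame" (400x640x3 uint8, blue, green, red), "range_z" (400x640 float32, mm along the optical axis (not along the pixel's ray), 0 where there is no reading), "intrinsics" (3x3 intrinsics, pixels), "dist_coeffs" ([k1, k2, p1, p2, k3] as OpenCV has them; the pictures are not rectified), "R" (3x3) and "t" (3): a world point X has camera coordinates R X + t. Camera axes: x right, y down, z forward; pixel columns grow to the right and rows downward; lengths in mm; the calibration is good to about 2 mm. A picture is of the moment at which its call begins.
- env.sign_off(): hands the job in; it is judged then, once.
The state is a dict: "time_s": time; "joints": joint angles; "joint_velocities": joint speeds; "joint_torque": joint torques, N m; "position": TCP position; "tcp_rot": TCP orientation; "wrist_force": force on the tool from outside, world axes, zero at the start; "wrist_torque": the same for the moment, N m; "grip_width": opening from 0.0 (shut) to 1.0 (fully open); "grip_force": force on a finger pad.
Only numpy, scipy, OpenCV 4.12 (cv2) and the standard library are available. Lean on these libraries where they do the work, as an engineer would, in place of code of your own. Each camera call takes 0.05 s, during which the arm holds its last target. There are 200 camera calls.

### The job

Pick up the bridge height gauge and lower it astride the rubber feed roller, a leg on either side, so that its sprung foot rests on the rubber sleeve and reads the roller's height. Set it down rather than dropping it, leave it standing there with both legs flat on the desk, and do not shift the roller.

Things in the scene. Friction and masses are not known exactly. Their poses are not given: they have to be found in the camera images.
- gauge: Loose bridge height gauge, 0.55 kg. Two aluminium legs, 50 (x) by 14 (y) by 70 mm high, centred at y = +57 and -57 mm (clear gap 100 mm). A beam 24 mm wide (x), 128 mm long (y) joins their tops, z = 70 to 82 mm; a grey housing with white scales stands on its middle. Origin: level with the leg soles, midway between them, straight below the foot; z up. A half turn about z looks the same.
- gauge_grip (a point): Middle of the gauge's grey housing, 107 mm above the soles on the gauge's centre line, axes as the gauge's. The housing is 34 mm (x) by 40 mm (y) by 50 mm high (z = 82 to 132 mm). Grip it from above by its two plain x faces, 34 mm apart, which overhang the beam below by 5 mm each.
- gauge_foot (a joint): Foot of the gauge: flat steel disc 30 mm across, 6 mm thick, sliding up and down under the beam's middle. Value: height of its underside above the leg soles, m: 0 on the bare desk, -0.004 hanging free in the air, at most 0.06; standing astride a part it reads the part's height. A weak spring (under 2 N with its own weight) pushes it down; it rises by itself as the gauge is lowered on a part.
- roller: Loose feed roller lying on the desk, 0.16 kg: black rubber sleeve 30 mm across, 80 mm long, on a steel shaft 116 mm long, with a square grey bearing (32 by 32 by 10 mm) at each end that stops it rolling. Origin: on the desk under the sleeve's middle; x along the shaft, z up. Sleeve top 31 mm high, bearings 32. The gauge's y must lie across the shaft. A grey block and a flat strip are not it.
Mind the look-alikes: they are no part of the job. There is more than one size of the gauge; the one meant has the size given above. Several things have the shape of the roller; the one meant has the colours described above.

How it is judged:
By the outcome, as a careful person would: the job done as asked, in the order asked, and still so for the second after the job is handed in, with the robot touching nothing.
It also fails if it takes over 38 s, if anything falls off the work surface, if the arm or the gripper's body presses on something with over 40 N, if the wrist force passes 120 N, or if a joint passes its speed limit or range.

## Working session

There is one attempt and no reset: what is moved stays moved. The work goes in short steps, Python scripts to look and compute and a tool call to move; the robot and the scene stay as the last step left them, time stands still between calls to the robot, and variables do not carry over. Pictures are saved under pics/ and viewed, at most 10 in all, crops included, and the job is handed in when it is done.

Besides the shell and the picture viewer there is one more tool, called after "Emit:" by a JSON object that holds its "op" and its "data", one argument or row to a line. drive_tool: Moves the arm, as the interface text tells. Its arguments: {"type":"object","properties":{"steps":{"type":"array"},"newtons":{"type":"number"}},"required":["steps"]}

```bash
mkdir -p pics; cat > h.py <<'E'
import numpy as np, cv2
from workcell import status, viewer, env
def cap(n,f=None):
    c=viewer.capture(n)
    np.savez(f'{n}.npz',**{k:np.array(v) for k,v in c.items()})
    if f: cv2.imwrite(f'pics/{f}.png',c['frame'])
    return c
def load(n): return dict(np.load(f'{n}.npz'))
def ray(c,uv):
    p=cv2.undistortPoints(np.array(uv,float).reshape(-1,1,2),np.array(c['intrinsics'],float),np.array(c['dist_coeffs'],float)).reshape(-1,2)
    d=np.c_[p,np.ones(len(p))]; R=np.array(c['R']); t=np.array(c['t']).ravel()
    return -R.T@t, d@R
def plane(c,uv,z):
    o,d=ray(c,uv); return o+d*((z-o[2])/d[:,2])[:,None]
def cloud(c):
    h,w=c['range_z'].shape; u,v=np.meshgrid(np.arange(w),np.arange(h))
    o,d=ray(c,np.c_[u.ravel(),v.ravel()]); P=o+d*c['range_z'].reshape(-1,1)
    P[c['range_z'].ravel()<=0]=np.nan
    return P.reshape(h,w,3)
E
python3 - <<'E'
from h import *
a=cap('scene');b=cap('top')
cv2.imwrite('pics/a.png',np.vstack([a['frame'],b['frame']])[:, :]) 
cv2.imwrite('pics/s.png',a['frame']);cv2.imwrite('pics/t.png',b['frame'])
print(status.sense()); print([(-np.array(c['R']).T@np.array(c['t']).ravel()).round() for c in(a,b)])
E
```

```text
{'time_s': 0.1, 'joints': array([ 1.24929937,  0.70706952, -0.02758844,  1.48492551,  0.02201427,
        0.95087983, -0.07547981]), 'joint_velocities': array([-3.40786643e-03, -1.23873277e-03,  5.76374739e-05, -3.94231072e-04,
       -1.76469154e-03, -4.86138429e-04, -1.77532523e-04]), 'joint_torque': array([ 1.57440572e-03, -8.84293914e+01,  1.23665202e+00, -2.36450118e+01,
        1.71419524e-02,  5.07603167e-03,  2.15043480e-05]), 'position': array([ 158.71808721, -552.43819474,  238.86424661]), 'tcp_rot': array([-4.80014188e-04,  9.90229652e-01,  1.39445320e-01, -9.71402735e-05]), 'wrist_force': array([ 0.49029524, -0.73074095,  0.18320548]), 'wrist_torque': array([ 0.03448646, -0.01259577, -0.02127367]), 'grip_force': 0.0, 'grip_width': 1.0011140679938397}
[array([810., 633., 967.]), array([ 394.,   -3., 1187.])]
```

View pics/s.png

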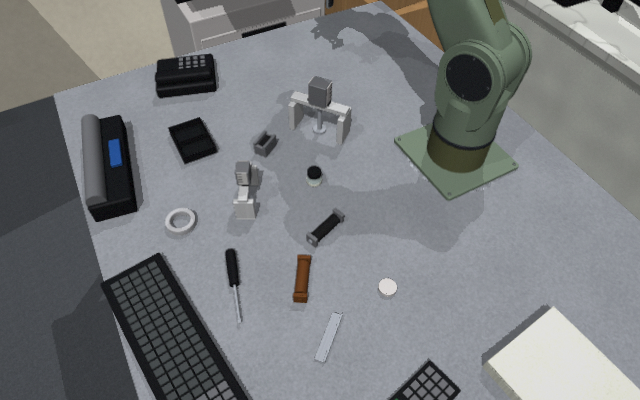

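View pics/t.png

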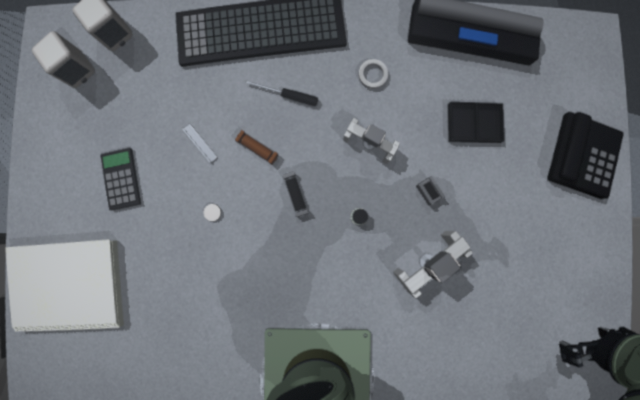

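Scene view: there is a large gauge at (320,105) and a small one at (244,190). The black roller is at (325,228), a brown roller at (302,278), a grey block at (264,143) and a flat strip at (329,337). In the top view the large gauge is at (437,265), the small one at (372,137), the black roller at (296,195), the brown one at (257,147) and the block at (431,192). I'll choose the gauge by measured size and the roller by its black and grey colours.

```bash
cat > m.py <<'E'
from h import *
def rect(P,m):
    q=P[m][:,:2].astype(np.float32); r=cv2.minAreaRect(q); b=cv2.boxPoints(r)
    e=[b[1]-b[0],b[2]-b[1]]; e.sort(key=np.linalg.norm)
    return np.round(r[0],1),[round(float(np.linalg.norm(x)),1) for x in e],round(float(np.arctan2(e[1][1],e[1][0])),3),len(q)
def comps(c,box,lo,hi,amin=25):
    P=cloud(c); u0,v0,u1,v1=box; m=np.zeros(P.shape[:2],bool); m[v0:v1,u0:u1]=1
    m&=(P[...,2]>lo)&(P[...,2]<hi)
    n,l,s,_=cv2.connectedComponentsWithStats(m.astype(np.uint8))
    for i in range(1,n):
        if s[i,4]>=amin: print('   ',s[i,:4],rect(P,l==i),'z pct',np.nanpercentile(P[l==i][:,2],[5,50,95]).round(1))
E
python3 - <<'E'
from m import *
a,b=load('scene'),load('top')
print('desk z',[np.nanmedian(cloud(a)[300:320,400:420,2]),np.nanmedian(cloud(b)[200:230,230:260,2])])
for nm,c,B in [('big top',b,(390,220,490,310)),('small top',b,(335,105,410,170)),('roller top',b,(275,165,320,225)),('brown',b,(230,120,285,170)),
  ('big scene',a,(280,65,360,150)),('small scene',a,(225,155,265,225)),('roller scene',a,(295,200,352,252)),('blk',b,(410,170,450,215))]:
    print(nm); comps(c,B,8,200)
    if 'big' in nm or 'small' in nm:
        comps(c,B,60,90); comps(c,B,90,180)
s=load('scene')['frame'][60:260,225:360]; t=load('top')['frame'][100:310,270:490]
f=lambda i:cv2.resize(i,(400,600),interpolation=cv2.INTER_CUBIC)
cv2.imwrite('pics/c1.png',np.hstack([cv2.resize(s,None,fx=2.8,fy=2.8,interpolation=2),cv2.resize(t[:200],None,fx=1.9,fy=2.8,interpolation=2)])[:600,:800])
E
```

```text
desk z [np.float64(-1.2530751103495845), np.float64(-0.9807628667077779)]
big top
    [394 231  79  68] (array([ 304.2, -275.3]), [68.8, 175.1], -0.906, 1922) z pct [ 31.5 110.8 178.9]
    [447 231   9  12] (array([ 368.1, -316.2]), [15.2, 26.8], -0.034, 42) z pct [61.4 75.9 88.9]
    [397 270   9  16] (array([ 269.3, -197.1]), [14.0, 36.8], 0.18, 29) z pct [63.8 73.8 87.1]
    [399 232  74  66] (array([ 304. , -275.4]), [68.4, 175.1], -0.906, 1625) z pct [ 92.9 112.  178.7]
small top
    [343 118  57  46] (array([ 601.1, -125.6]), [51.4, 128.5], 1.07, 901) z pct [ 42.   82.4 133. ]
    [344 118  22  23] (array([625.2, -87.6]), [47.2, 51.0], -0.261, 248) z pct [67.  80.2 84.7]
    [377 138  23  23] (array([ 581.8, -163.1]), [44.0, 49.7], -0.515, 248) z pct [66.5 80.  84.4]
    [362 124  24  23] (array([ 601.4, -126. ]), [35.8, 44.9], 1.084, 335) z pct [101.2 130.4 134.4]
roller top
    [282 171  26  46] (array([468.9,  59.1]), [31.8, 116.1], 0.339, 526) z pct [18.3 27.5 33.1]
brown
    [235 131  43  34] (array([585.6, 156.7]), [31.2, 112.1], 0.998, 525) z pct [16.  27.5 32.7]
big sce
[... 410 characters left out ...]
  46] (array([ 308.5, -273.3]), [67.8, 173.6], -0.905, 1197) z pct [ 93.9 118.8 178. ]
small scene
    [233 161  26  57] (array([ 604.7, -124.9]), [50.7, 130.7], 1.077, 1033) z pct [ 15.3  77.9 131.5]
    [250 162   7  10] (array([ 562.6, -166.7]), [14.4, 15.0], -0.406, 41) z pct [60.5 69.3 80.7]
    [233 183  21  23] (array([624.8, -89.9]), [49.6, 50.5], 1.203, 285) z pct [63.1 80.2 86.3]
    [234 161  17  24] (array([ 605. , -124.9]), [35.4, 44.8], 1.1, 344) z pct [ 93.8 127.7 132.9]
roller scene
    [306 208  38  38] (array([473.1,  58.4]), [33.6, 113.9], 0.348, 535) z pct [13.8 27.8 32.9]
blk
    [416 176  29  29] (array([ 481.5, -276.8]), [40.2, 59.3], 0.594, 445) z pct [17.9 36.3 43.1]
```

View pics/c1.png

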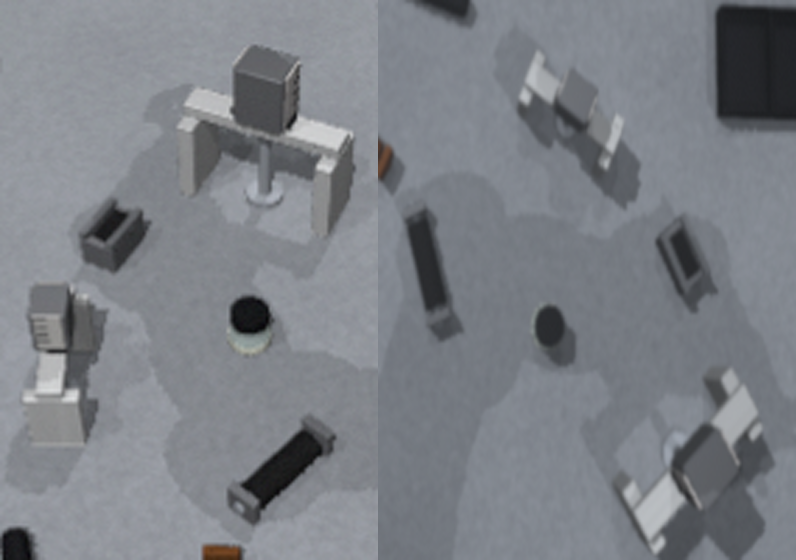

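Both views agree that the small gauge fits the description: 128 × 51 mm, 131 mm high, at about (603,-125.5), with its leg axis at yaw 1.074. The large one measures 175 × 178 mm, so it is ruled out. The target is the black roller with grey bearings, 116 × 32 mm and about 32 mm high, at about (471,58.8), yaw 0.343. The crop confirms both.

Tool plan: yaw +0.79 to the grasp, then +0.84 to the place.

Emit:
{"op": "drive_tool", "data": {
  "steps": [
    [[2.96, 2.85, 0], [0, 0, 0.053], 8.5],
    [[2.96, 2.85, 0], [0, 0, 0.053], 8.5],
    [[2.96, 2.85, 0], [0, 0, 0.053], 8.5],
    [[2.96, 2.85, 0], [0, 0, 0.053], 8.5],
    [[2.96, 2.85, 0], [0, 0, 0.053], 8.5]
  ]
}}

```text
time_s: 0.72
position: [307.6, -409.1, 239.2]
tcp_rot: [-0.0, 0.963, 0.27, -0.0]
wrist_force: [0.2, -0.3, -0.1]
grip_width: 0.995
grip_force: 0.0
```

Emit:
{"op": "drive_tool", "data": {
  "steps": [
    [[2.96, 2.85, 0], [0, 0, 0.053], 8.5],
    [[2.96, 2.85, 0], [0, 0, 0.053], 8.5],
    [[2.96, 2.85, 0], [0, 0, 0.053], 8.5],
    [[2.96, 2.85, 0], [0, 0, 0.053], 8.5],
    [[2.96, 2.85, 0], [0, 0, 0.053], 8.5]
  ]
}}

```text
time_s: 1.35
position: [455.6, -266.5, 239.1]
tcp_rot: [-0.0, 0.919, 0.395, -0.0]
wrist_force: [0.2, -0.3, -0.3]
grip_width: 0.992
grip_force: 0.0
```

Emit:
{"op": "drive_tool", "data": {
  "steps": [
    [[2.96, 2.85, 0], [0, 0, 0.053], 8.5],
    [[2.96, 2.85, 0], [0, 0, 0.053], 8.5],
    [[2.96, 2.85, 0], [0, 0, 0.053], 8.5],
    [[2.96, 2.85, 0], [0, 0, 0.053], 8.5],
    [[2.96, 2.85, 0], [0, 0, 0.053], 8.5]
  ]
}}

```text
time_s: 1.98
position: [603.6, -124.1, 239.0]
tcp_rot: [-0.0, 0.859, 0.513, -0.0]
wrist_force: [0.1, -1.5, -0.0]
grip_width: 0.994
grip_force: 0.0
```

Emit:
{"op": "drive_tool", "data": {
  "steps": [
    [[0, 0, 0], [0, 0, 0], 8.5],
    [[0, 0, 0], [0, 0, 0], 8.5],
    [[0, 0, 0], [0, 0, 0], 8.5],
    [[0, 0, 0], [0, 0, 0], 8.5],
    [[0, 0, 0], [0, 0, 0], 8.5]
  ]
}}

```text
time_s: 2.6
position: [602.7, -125.4, 239.4]
tcp_rot: [0.0, 0.859, 0.512, 0.0]
wrist_force: [-0.7, -0.1, 0.0]
grip_width: 0.991
grip_force: 0.0
```

Emit:
{"op": "drive_tool", "data": {
  "steps": [
    [[0, 0, -2], [0, 0, 0], 8.5],
    [[0, 0, -2], [0, 0, 0], 8.5],
    [[0, 0, -2], [0, 0, 0], 8.5],
    [[0, 0, -2], [0, 0, 0], 8.5],
    [[0, 0, -2], [0, 0, 0], 8.5]
  ]
}}

```text
time_s: 3.22
position: [602.7, -125.3, 138.7]
tcp_rot: [-0.0, 0.859, 0.512, 0.0]
wrist_force: [-0.8, -0.1, 0.1]
grip_width: 0.992
grip_force: 0.0
```

Emit:
{"op": "drive_tool", "data": {
  "steps": [
    [[0, 0, -1.5], [0, 0, 0], 8.5],
    [[0, 0, -1.5], [0, 0, 0], 8.5],
    [[0, 0, -1.2], [0, 0, 0], 8.5],
    [[0, 0, 0], [0, 0, 0], 8.5],
    [[0, 0, 0], [0, 0, 0], 8.5]
  ]
}}

```text
time_s: 3.85
position: [603.0, -125.2, 97.7]
tcp_rot: [0.0, 0.859, 0.512, 0.0]
wrist_force: [0.0, -0.6, 0.0]
grip_width: 0.994
grip_force: 0.0
```

```bash
python3 - <<'E'
from h import *
a=cap('scene');b=cap('top')
f=lambda c,v,u:cv2.resize(c['frame'][v:v+140,u:u+100],(400,560),interpolation=2)
cv2.imwrite('pics/g1.png',np.hstack([f(a,100,190),f(b,80,320)]))
E
```

```text
(no output)
```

View pics/g1.png

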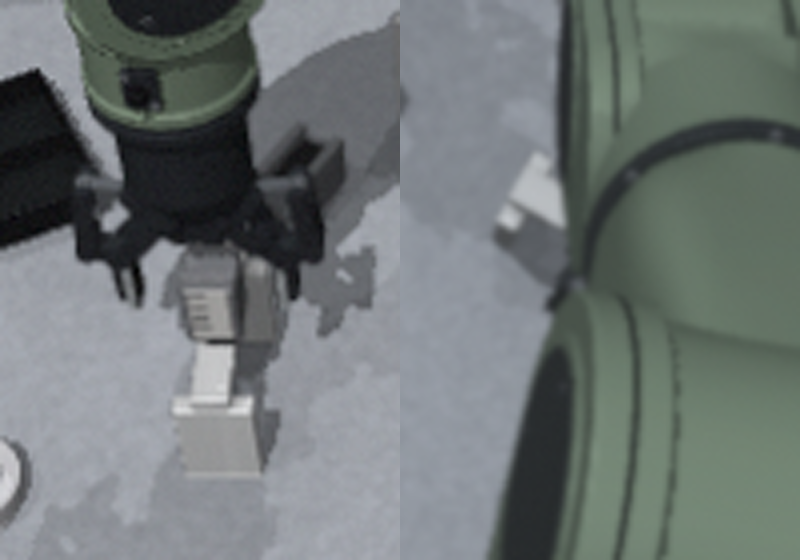

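The fingers straddle the housing (crop 210,290) evenly, with the white scale face pointing away from the pads. I'll close now.

Emit:
{"op": "drive_tool", "data": {
  "steps": [
    [[0, 0, 0], [0, 0, 0], 6.5],
    [[0, 0, 0], [0, 0, 0], 5],
    [[0, 0, 0], [0, 0, 0], 4],
    [[0, 0, 0], [0, 0, 0], 3.5],
    [[0, 0, 0], [0, 0, 0], 2.5]
  ],
  "newtons": 45
}}

```text
time_s: 4.58
position: [602.4, -124.9, 97.3]
tcp_rot: [-0.0, 0.859, 0.512, -0.0]
wrist_force: [-3.8, 2.2, 4.2]
grip_width: 0.394
grip_force: 44.6
```

Emit:
{"op": "drive_tool", "data": {
  "steps": [
    [[0, 0, 0], [0, 0, 0], 2.5],
    [[0, 0, 0], [0, 0, 0], 2],
    [[0, 0, 0], [0, 0, 0], 2],
    [[0, 0, 0], [0, 0, 0], 2],
    [[0, 0, 0], [0, 0, 0], 2]
  ]
}}

```text
time_s: 5.2
position: [602.4, -124.9, 97.3]
tcp_rot: [-0.0, 0.859, 0.512, -0.0]
wrist_force: [-5.7, 2.0, 5.5]
grip_width: 0.397
grip_force: 44.8
```

The grip measures 33.8 mm, which matches the housing. I'll lift gently.

Emit:
{"op": "drive_tool", "data": {
  "steps": [
    [[0, 0, 0.5], [0, 0, 0], 2],
    [[0, 0, 1.5], [0, 0, 0], 2],
    [[0, 0, 2.5], [0, 0, 0], 2],
    [[0, 0, 2.5], [0, 0, 0], 2],
    [[0, 0, 1.5], [0, 0, 0], 2]
  ]
}}

```text
time_s: 5.82
position: [603.1, -125.3, 184.1]
tcp_rot: [0.001, 0.859, 0.512, 0.001]
wrist_force: [0.6, -0.0, -6.2]
grip_width: 0.393
grip_force: 46.0
```

Emit:
{"op": "drive_tool", "data": {
  "steps": [
    [[-1, 1.4, 0], [0, 0, 0.06], 2],
    [[-1.3, 1.8, 0], [0, 0, 0.08], 2],
    [[-1.3, 1.8, 0], [0, 0, 0.08], 2],
    [[-1.3, 1.8, 0], [0, 0, 0.08], 2],
    [[-1.3, 1.8, 0], [0, 0, 0.08], 2]
  ]
}}

```text
time_s: 6.45
position: [540.4, -38.7, 182.5]
tcp_rot: [0.0, 0.746, 0.666, -0.0]
wrist_force: [0.4, 0.4, -6.8]
grip_width: 0.393
grip_force: 46.1
```

Emit:
{"op": "drive_tool", "data": {
  "steps": [
    [[-1.3, 1.8, 0], [0, 0, 0.08], 2],
    [[-1.3, 1.8, 0], [0, 0, 0.08], 2],
    [[-1.3, 1.8, 0], [0, 0, 0.08], 2],
    [[-1.3, 1.8, 0], [0, 0, 0.08], 2],
    [[-1, 1.4, 0], [0, 0, 0.06], 2]
  ]
}}

```text
time_s: 7.08
position: [478.4, 47.5, 182.5]
tcp_rot: [0.0, 0.607, 0.795, 0.0]
wrist_force: [-0.1, 0.1, -6.4]
grip_width: 0.393
grip_force: 46.2
```

Emit:
{"op": "drive_tool", "data": {
  "steps": [
    [[-0.7, 0.9, 0], [0, 0, 0.04], 2],
    [[-0.3, 0.4, 0], [0, 0, 0.035], 2],
    [[0, 0, 0], [0, 0, 0.02], 2],
    [[0, 0, 0], [0, 0, 0], 2],
    [[0, 0, 0], [0, 0, 0], 2]
  ]
}}

```text
time_s: 7.7
position: [469.0, 59.5, 182.2]
tcp_rot: [0.0, 0.57, 0.822, -0.0]
wrist_force: [-0.1, -0.4, -6.5]
grip_width: 0.393
grip_force: 46.2
```

```bash
python3 - <<'E'
from h import *
a=cap('scene');b=cap('top')
s=status.sense();q=s['tcp_rot'];print(s['position'],2*np.arctan2(q[2],q[1]),s['wrist_force'],s['grip_width'])
f=lambda c,v,u:cv2.resize(c['frame'][v:v+150,u:u+100],(400,600),interpolation=2)
cv2.imwrite('pics/g2.png',np.hstack([f(a,120,270),f(b,120,250)]))
E
```

```text
[468.88383788  59.71141329 182.24127861] 1.9291696539699585 [ 1.04383096  0.64642128 -7.00655019] 0.392829860113676
```

View pics/g2.png

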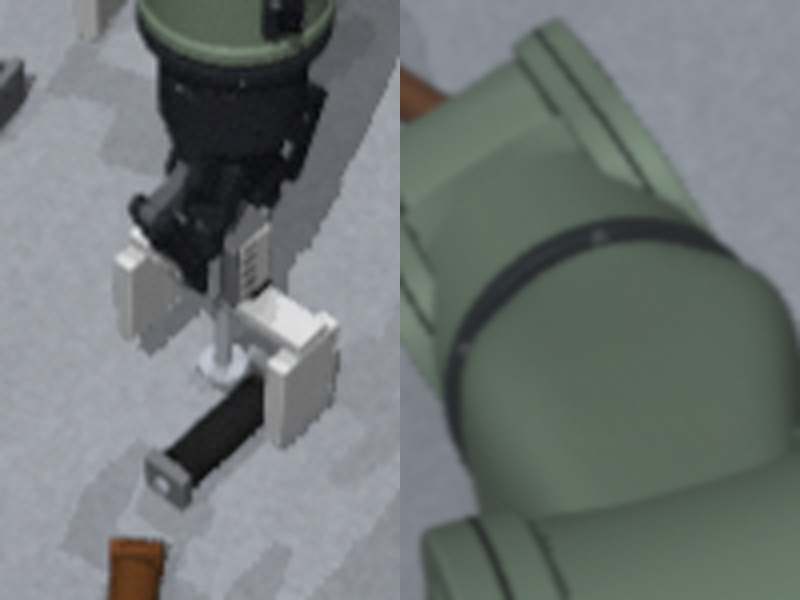

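The gauge hangs level above the roller. Its foot is at scene pixel ≈ (325,211). I'll measure the foot in the same camera frame as the roller.

```bash
python3 - <<'E'
from m import *
a=load('scene'); P=cloud(a)
for v in (208,211,214): print(P[v,318:334,2].round())
m=np.zeros(P.shape[:2],bool); m[200:222,315:336]=1; m&=(P[...,2]>76)&(P[...,2]<92)
print('foot',rect(P,m),np.median(P[m],0)); ys,xs=np.nonzero(m); print(plane(a,[(xs.min()+xs.max())/2.,(ys.min()+ys.max())/2.][:2],85))
comps(a,(295,170,360,235),60,175)
comps(a,(295,200,352,252),5,45)
g=cv2.cvtColor(a['frame'],cv2.COLOR_BGR2GRAY)
E
```

```text
[ 1.  1. 86. 87. 87. 89. 98. 99. 97. 94. 88. 86. 85. -1.  1. -1.]
[-1.  2. 87. 87. 87. 89. 87. 85. 88. 87. 88. 85. 85. 86.  2. 25.]
[-0.  2. -4. 82. 83. 87. 90. 87. 86. 86. 87. 84. -2. 26. 28. 28.]
foot (array([471.2,  56.9]), [28.1, 28.5], 1.29, 90) [473.72513316  60.37301732  86.85775639]
[[471.30802168  56.32971716  85.        ]]
    [298 176  18  29] (array([496.2,   9.4]), [38.1, 42.8], 1.021, 316) z pct [ 89.7 125.6 164.6]
    [319 189  36  42] (array([466.1,  83.1]), [49.9, 80.4], -1.104, 735) z pct [ 86.5 140.5 169.1]
    [306 208  31  39] (array([473.5,  59.6]), [32.9, 111.8], 0.333, 455) z pct [13.2 27.5 32.3]
```

Emit:
{"op": "drive_tool", "data": {
  "steps": [
    [[0.2, 0.15, 0], [0, 0, -0.014], 2],
    [[0, 0, -0.8], [0, 0, 0], 2],
    [[0, 0, -1], [0, 0, 0], 2],
    [[0, 0, -1], [0, 0, 0], 2],
    [[0, 0, -0.8], [0, 0, 0], 2]
  ]
}}

```text
time_s: 8.43
position: [470.6, 61.4, 145.4]
tcp_rot: [-0.0, 0.575, 0.818, -0.0]
wrist_force: [-0.2, 0.3, -6.2]
grip_width: 0.392
grip_force: 46.1
```

Emit:
{"op": "drive_tool", "data": {
  "steps": [
    [[0, 0, -0.6], [0, 0, 0], 2],
    [[0, 0, -0.6], [0, 0, 0], 2],
    [[0, 0, -0.4], [0, 0, 0], 2],
    [[0, 0, 0], [0, 0, 0], 2],
    [[0, 0, 0], [0, 0, 0], 2]
  ]
}}

```text
time_s: 9.05
position: [470.8, 61.4, 130.4]
tcp_rot: [0.0, 0.575, 0.818, -0.0]
wrist_force: [-0.4, 0.8, -5.2]
grip_width: 0.391
grip_force: 46.3
```

```bash
python3 - <<'E'
from m import *
a=cap('scene'); s=status.sense();q=s['tcp_rot'];print(s['position'],2*np.arctan2(q[2],q[1]),s['wrist_force'])
cv2.imwrite('pics/g3.png',cv2.resize(a['frame'][150:270,270:370],(500,600),interpolation=2))
E
```

```text
[470.81998869  61.39446746 130.44293704] 1.9157978889549714 [ 0.04812594 -0.85878764 -6.22889619]
```

View pics/g3.png

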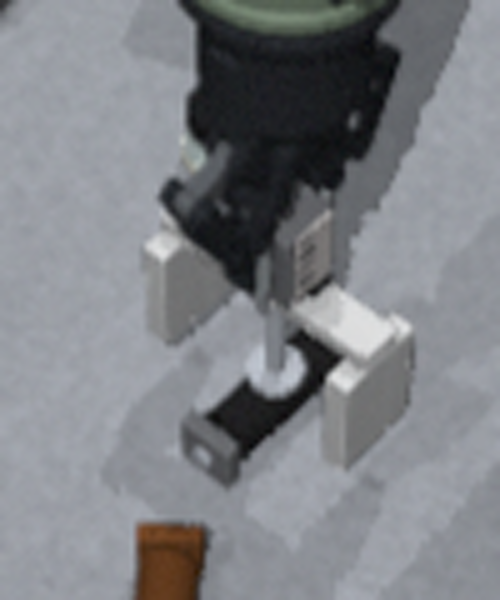

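The foot (crop 275,370) is just above the middle of the sleeve and the legs are clear on either side. The soles are ≈ 33 mm up, so I'll lower on, slowing at the end.

Emit:
{"op": "drive_tool", "data": {
  "steps": [
    [[0, 0, -0.6], [0, 0, 0], 2],
    [[0, 0, -0.8], [0, 0, 0], 2],
    [[0, 0, -0.8], [0, 0, 0], 2],
    [[0, 0, -0.6], [0, 0, 0], 2],
    [[0, 0, -0.1], [0, 0, 0], 2]
  ]
}}

```text
time_s: 9.72
position: [470.6, 61.5, 100.8]
tcp_rot: [-0.0, 0.575, 0.818, -0.0]
wrist_force: [-0.0, 0.3, -4.8]
grip_width: 0.391
grip_force: 46.3
```

Emit:
{"op": "drive_tool", "data": {
  "steps": [
    [[0, 0, -0.1], [0, 0, 0], 2],
    [[0, 0, -0.1], [0, 0, 0], 2],
    [[0, 0, 0], [0, 0, 0], 2],
    [[0, 0, 0], [0, 0, 0], 2],
    [[0, 0, 0], [0, 0, 0], 2]
  ]
}}

```text
time_s: 10.35
position: [470.8, 61.4, 99.3]
tcp_rot: [-0.0, 0.575, 0.818, -0.0]
wrist_force: [-1.3, -0.3, -4.4]
grip_width: 0.395
grip_force: 46.3
```

Emit:
{"op": "drive_tool", "data": {
  "steps": [
    [[0, 0, -0.05], [0, 0, 0], 2],
    [[0, 0, -0.05], [0, 0, 0], 2],
    [[0, 0, 0], [0, 0, 0], 2],
    [[0, 0, 0], [0, 0, 0], 2],
    [[0, 0, 0], [0, 0, 0], 2]
  ]
}}

```text
time_s: 10.98
position: [470.8, 61.4, 98.3]
tcp_rot: [-0.0, 0.575, 0.818, -0.0]
wrist_force: [-0.6, 0.1, -5.1]
grip_width: 0.392
grip_force: 46.3
```

Emit:
{"op": "drive_tool", "data": {
  "steps": [
    [[0, 0, -0.05], [0, 0, 0], 2],
    [[0, 0, 0], [0, 0, 0], 2],
    [[0, 0, 0], [0, 0, 0], 2],
    [[0, 0, 0], [0, 0, 0], 2],
    [[0, 0, 0], [0, 0, 0], 2]
  ]
}}

```text
time_s: 11.6
position: [470.8, 61.4, 97.8]
tcp_rot: [-0.0, 0.575, 0.818, -0.0]
wrist_force: [-0.3, -0.6, -5.9]
grip_width: 0.395
grip_force: 46.3
```

Emit:
{"op": "drive_tool", "data": {
  "steps": [
    [[0, 0, -0.05], [0, 0, 0], 2],
    [[0, 0, 0], [0, 0, 0], 2],
    [[0, 0, -0.05], [0, 0, 0], 2],
    [[0, 0, 0], [0, 0, 0], 2],
    [[0, 0, 0], [0, 0, 0], 2]
  ]
}}

```text
time_s: 12.22
position: [470.8, 61.4, 97.2]
tcp_rot: [0.0, 0.575, 0.818, 0.0]
wrist_force: [-2.6, -0.4, 9.8]
grip_width: 0.392
grip_force: 48.0
```

Emit:
{"op": "drive_tool", "data": {
  "steps": [
    [[0, 0, -0.05], [0, 0, 0], 2],
    [[0, 0, 0], [0, 0, 0], 2],
    [[0, 0, 0], [0, 0, 0], 2],
    [[0, 0, 0], [0, 0, 0], 2],
    [[0, 0, 0], [0, 0, 0], 2]
  ]
}}

```text
time_s: 12.85
position: [470.8, 61.3, 97.1]
tcp_rot: [0.0, 0.575, 0.818, 0.0]
wrist_force: [-6.6, -0.3, 23.6]
grip_width: 0.395
grip_force: 49.7
```

Contact is at 97.2. I'll ease the press off slightly, then open slowly.

Emit:
{"op": "drive_tool", "data": {
  "steps": [
    [[0, 0, 0.05], [0, 0, 0], 2],
    [[0, 0, 0.02], [0, 0, 0], 2],
    [[0, 0, 0], [0, 0, 0], 2],
    [[0, 0, 0], [0, 0, 0], 2],
    [[0, 0, 0], [0, 0, 0], 2]
  ]
}}

```text
time_s: 13.48
position: [470.8, 61.4, 97.2]
tcp_rot: [0.0, 0.575, 0.818, -0.0]
wrist_force: [-4.1, -0.1, 8.0]
grip_width: 0.394
grip_force: 48.0
```

Emit:
{"op": "drive_tool", "data": {
  "steps": [
    [[0, 0, 0], [0, 0, 0], 3.5],
    [[0, 0, 0], [0, 0, 0], 4.5],
    [[0, 0, 0], [0, 0, 0], 6],
    [[0, 0, 0], [0, 0, 0], 7.5],
    [[0, 0, 0], [0, 0, 0], 8]
  ]
}}

```text
time_s: 14.1
position: [470.8, 61.4, 97.0]
tcp_rot: [-0.0, 0.575, 0.818, -0.0]
wrist_force: [0.8, -0.3, -0.2]
grip_width: 0.94
grip_force: 0.0
```

Emit:
{"op": "drive_tool", "data": {
  "steps": [
    [[0, 0, 0], [0, 0, 0], 8],
    [[0, 0, 0.5], [0, 0, 0], 8],
    [[0, 0, 1], [0, 0, 0], 8],
    [[0, 0, 1.5], [0, 0, 0], 8],
    [[0, 0, 2], [0, 0, 0], 8]
  ]
}}

```text
time_s: 14.72
position: [470.7, 61.4, 148.0]
tcp_rot: [-0.0, 0.575, 0.818, -0.0]
wrist_force: [-0.1, 0.1, -0.3]
grip_width: 0.939
grip_force: 0.0
```

Emit:
{"op": "drive_tool", "data": {
  "steps": [
    [[0, 0, 3], [0, 0, 0], 8],
    [[0, 0, 3], [0, 0, 0], 8],
    [[0, 0, 3], [0, 0, 0], 8],
    [[0, 0, 2], [0, 0, 0], 8],
    [[0, 0, 2], [0, 0, 0], 8]
  ]
}}

```text
time_s: 15.35
position: [470.5, 61.4, 278.5]
tcp_rot: [0.0, 0.575, 0.818, 0.0]
wrist_force: [0.0, 0.7, -0.4]
grip_width: 0.934
grip_force: 0.0
```

Emit:
{"op": "drive_tool", "data": {
  "steps": [
    [[0, -4, 0], [0, 0, 0], 8],
    [[0, -5, 0], [0, 0, 0], 8],
    [[0, -5, 0], [0, 0, 0], 8],
    [[0, -5, 0], [0, 0, 0], 8],
    [[0, -4, 0], [0, 0, 0], 8]
  ]
}}

```text
time_s: 15.98
position: [470.3, -170.6, 277.7]
tcp_rot: [0.0, 0.576, 0.818, -0.0]
wrist_force: [0.9, 0.1, -0.2]
grip_width: 0.939
grip_force: 0.0
```

```bash
python3 - <<'E'
from m import *
a=cap('scene');b=cap('top')
for c,B in ((a,(285,180,365,262)),(b,(265,150,340,250))):
    comps(c,B,60,90); comps(c,B,95,180); comps(c,B,8,45)
f=lambda c,v,u:cv2.resize(c['frame'][v:v+120,u:u+80],(400,600),interpolation=2)
cv2.imwrite('pics/g4.png',np.hstack([f(a,150,285),f(b,140,260)]))
E
```

```text
[299 196  53  42] (array([473.9,  58.3]), [51.6, 130.8], -1.211, 497) z pct [63.6 79.9 85.7]
    [315 191  22  26] (array([473.2,  59.7]), [35.3, 46.4], -1.198, 395) z pct [ 98.8 129.1 133.7]
    [306 180  15   6] (array([427.6, -89.2]), [15.5, 38.7], -0.633, 63) z pct [ 8.7 15.9 22.6]
    [335 209   9  11] (array([423.9,  44. ]), [11.2, 26.6], -1.262, 52) z pct [18.2 29.8 34.8]
    [299 210  17  15] (array([493.3,  11.7]), [13.9, 48.8], 0.105, 119) z pct [ 9.  24.9 42.1]
    [306 219  29  27] (array([489.9,  63.6]), [33.6, 76.4], 0.364, 352) z pct [12.9 28.4 38.6]
    [334 230  17  20] (array([454.1, 113.2]), [14.0, 50.3], 0.359, 134) z pct [ 9.7 27.1 42.9]
    [297 254  14   8] (array([563.1, 119.2]), [21.0, 31.2], -0.537, 105) z pct [17.7 29.6 33.8]
    [301 174  21  21] (array([486.7,  19.4]), [43.6, 49.2], 0.239, 244) z pct [67.  79.8 83.7]
    [266 190  20  21] (array([455.2, 101.1]), [40.3, 49.6], 0.331, 230) z pct [66.5 79.8 83.9]
    [282 181  22  20] (array([470.4,  60.2]), [34.3, 47.6], -1.236, 314) z pct [118.6 130.7 133.8]
    [265 150  13  14] (array([563.1, 123.5]), [31.5, 31.6], 1.165, 133) z pct [12.3 28.  32.2]
    [282 171  15  13] (array([509.7,  74.1]), [28.1, 31.0], -1.298, 118) z pct [18.7 28.7 33.4]
    [291 197  17  20] (array([436.2,  47.3]), [31.7, 46.5], 0.319, 213) z pct [18.7 28.  33.5]
```

View pics/g4.png

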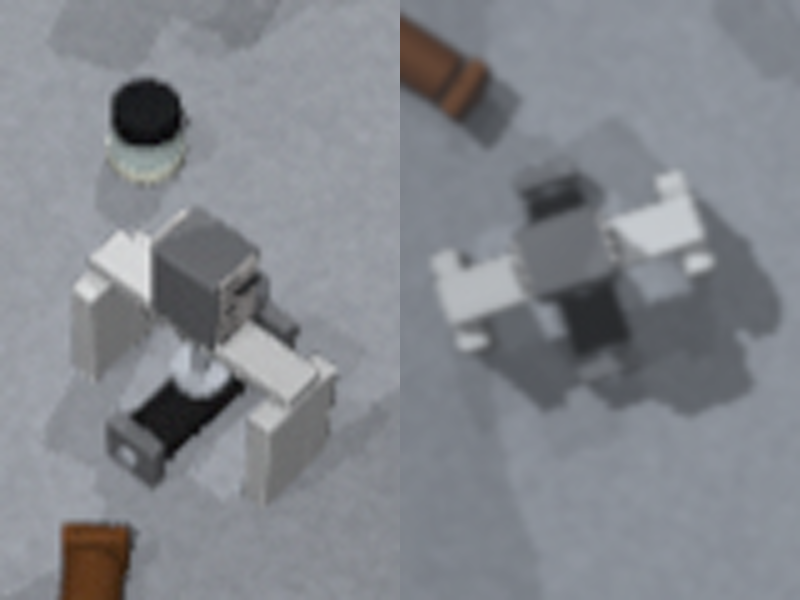

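The gauge stands level astride the roller with its foot on the sleeve (crop 200,375). Its housing top height is the same as before, it is centred to within about 1 mm, and the roller has not moved.

Emit:
{"op": "drive_tool", "data": {
  "steps": [
    [[0, 0, 0], [0, 0, 0], 8],
    [[0, 0, 0], [0, 0, 0], 8],
    [[0, 0, 0], [0, 0, 0], 8],
    [[0, 0, 0], [0, 0, 0], 8],
    [[0, 0, 0], [0, 0, 0], 8]
  ]
}}

```text
time_s: 16.7
position: [470.8, -168.4, 277.0]
tcp_rot: [-0.0, 0.575, 0.818, -0.0]
wrist_force: [0.5, -0.6, -0.7]
grip_width: 0.937
grip_force: 0.0
```

```bash
python3 -c "
from workcell import env
print(env.sign_off())"
```

```text
the job is handed in; nothing more can be done
None
```

The gauge now stands astride the black roller, both legs on the desk and its foot on the rubber sleeve; the roller did not visibly move, and I handed the job in at about 16.7 s (no verdict was returned).

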